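Clear a jammed feed tube with a push rod

ROBOT

A 7-joint arm with a two-finger parallel gripper is mounted at the origin on the work surface. World frame = base frame: x ahead of the robot, y to its left, z up, the work surface at z = 0. Lengths are in m, angles in rad, forces in N, time in s.
With the tool pointing down it reaches from about 0.425 to 0.925 m from the base axis. Payload 6.8 kg.
Tool frame: the origin (TCP) lies on the front face of the gripper's body, between the roots of the fingers; the fingertips stand 73 mm ahead of it and the grasp point (between the pads) lies 54 mm ahead of it (env.nose_length is the distance from the TCP to the fingertips, in m); z points along the fingers, y is the direction in which the jaws open and shut (so a half turn about z gives the same grasp; the last joint's range is limited). The gripper opens to 85 mm and grips with 20 to 120 N. Pads are 22 mm wide; open, the fingers measure 114 mm over their backs; the gripper's body (76 mm by 85 mm) begins 54 mm behind the grasp point. The pads swing forward as they close: fully open they stand 13 mm farther back than shut.
Start: joints at [1.042, 0.477, 0.022, 1.555, -0.011, 1.109, -0.083], TCP at [0.276, -0.616, 0.304] pointing down, gripper open.
Joint ranges: [-2.96, 2.96], [-0.34, 2.1], [-1.41, 1.46], [0.24, 2.44], [-1.37, 4.51], [0.17, 1.92], [-2.96, 2.96]. Speed limits (rad/s): [2.39, 2.39, 3.14, 3.14, 3.14, 3.14, 3.14].

INTERFACE

Orientations are given as a unit quaternion [w, x, y, z].
In Python, from cell import env, kin, camera, calibration, job gives the robot as it stands. The module is installed in compiled form; this text tells all that it offers. Calls block until the motion is done:
- env.reach(position, orientation): joint-space move of the TCP to a pose.
- env.movel(position, velocity=0.15, rot=None, stop_force=None): straight line of the TCP; rot=None keeps the orientation; velocity is the mean speed in m/s. With stop_force (N) it stops when the force on the tool has changed by that much, and returns True; else False.
- env.goto_joints(angles): joint-space move.
- env.grip(opening, f_grip=None): finger opening in m; f_grip is the grip in N (None keeps the last); returns when the fingers have stopped.
- env.dwell(seconds).
- kin.inverse_kinematics(position, orientation): joint angles nearest the present ones, or None.
- env.get_state(): the state.
- camera(name): name is "scene" or "top" or "wrist"; returns (picture, depth): 400x640x3 uint8, blue, green, red; 400x640 float32, m along the optical axis (not along the pixel's ray), 0 where there is no reading.
- calibration(name): a dict with "fx", "fy", "cx", "cy" (pixels), "rvec" (rotation vector, rad) and "tvec" (3), from world to camera coordinates, as OpenCV has them. Camera axes: x right, y down, z forward; pixel columns grow to the right and rows downward; lengths in m; the calibration is good to about 2 mm. The wrist camera is an equidistant fisheye: a pixel r from the principal point sees the ray r / f radians off the axis. A picture is of the moment at which its call begins: read the wrist's pose just before it. calibration takes no time and is no camera call; for the wrist camera it gives the pose at the moment of the call.
A pose or a line that the arm cannot do raises env.PlanningError and nothing moves.
- job.job_done(): hands the job in, once; it reports no verdict.
The state is a dict: "time": time; "qpos": joint angles; "joint_velocities": joint speeds; "joint_torque": joint torques, N m; "tcp_pos": TCP position; "orientation": TCP orientation; "force": force on the tool from outside, world axes, zero at the start; "torque": the same for the moment, N m; "opening": finger opening in m.
Only numpy, scipy, OpenCV 4.12 (cv2) and the standard library are available. Lean on these libraries where they do the work, as an engineer would, in place of code of your own. Each camera call takes 0.05 s, during which the arm holds its last target.

TASK

A brass slug is wedged at the exit end of the clear feed tube. Lay the tube in the sloping cradle with its mouth uppermost and its exit end down against the stops, then take the push rod out of its block and push it tip first down the tube, until the slug drops into the tray below and the rod's handle meets the tube's mouth. Leave the tube in the cradle and the rod in the tube, and leave the bottle, bowl, motor and screwdriver where they are.

Things in the scene. Friction and masses are not known exactly. Their poses are not given: they have to be found in the camera images.
- tube_center (a point): centre of the clear square plastic feed tube: 36 x 36 mm outside, 140 mm long, bore 24 x 24 mm, about 0.16 kg. It starts lying on the table on a flat side (centre 18 mm up). Its own x runs along it from the exit end (-x, black band) to the mouth (+x, yellow band). A black clip 5 mm high stands on its upper side, 33 to 55 mm from the centre towards the exit
- tube_exit (a point): centre of the tube's exit end (black band), 70 mm from the tube's centre; axes as the tube's
- tube_mouth (a point): centre of the tube's open mouth (yellow band), 70 mm from the tube's centre; axes as the tube's
- slug: brass cylinder, diameter 20 mm, 40 mm long, x along it; origin at its centre, at the start 44 mm from the tube's centre towards the exit. A spring pad under the tube's clip holds it: it stays when the tube is tipped, and moves only when pushed with some 5 to 12 N
- cradle: fixed cradle; origin on the table below the low end of its ramp floor, z up. The ramp rises towards the cradle's +x at 40 degrees, 140 mm long, from 85 mm above the table. The tube lies on it between two pairs of flared blue cheeks 39 mm apart and about 30 mm high, at 0 to 35 and 103 to 137 mm along the ramp; between these pairs the sides are open for fingers (floor 30 mm wide there)
- cradle_low (a point): where the centre of the tube's exit end lies when the tube is seated; axes as the cradle's (level). Two end stops here, 27 mm apart, catch the tube's walls and let the slug out between them
- cradle_high (a point): where the centre of the tube's mouth lies when the tube is seated, 107 mm further in the cradle's x and 90 mm higher than the low point; axes as the cradle's (level)
- tray (a point): centre of the inner floor of the grey tray fixed under the cradle's low end, 5 mm above the table; the tray measures 160 mm along the cradle's x, 120 mm across, and is 35 mm high; axes as the cradle's
- block: fixed orange fitted block for the push rod, 222 x 52 x 50 mm, origin under its centre; its x runs along the rod, from tip to handle. The rod lies sunk in its groove, axis 32 mm above the table, and can be gripped only at the finger gap, open on both sides from 35 mm before to 34 mm past the middle (block floor 6 mm high there)
- rod_center (a point): mid-length of the push rod on its axis, also its balance point (about 0.16 kg). The rod is 200 mm long: a steel shaft, diameter 16 mm, 160 mm long, and at its end a red handle, diameter 26 mm, 40 mm long. Its own x runs from tip to handle. Held here it reaches less than 100 mm into the tube, too little to clear it
- rod_tip (a point): tip of the push rod's shaft, 100 mm from the rod's centre; axes as the rod's
- rod_handle (a point): middle of the rod's red handle, on its axis, 80 mm from the rod's centre; axes as the rod's. Let go in the tube, the rod leans several degrees in the wide bore: pushed so it binds, so line it up with the tube
- bottle_c (a point): centre of a closed green bottle, diameter 64 mm, 150 mm high, standing on the table (bystander)
- bowl: white bowl, diameter 110 mm, 50 mm high (bystander); origin under its centre
- motor: small steel and yellow gear motor, about 110 mm long, 36 mm high (bystander); origin under it near its middle, x along it
- screwdriver: screwdriver lying on the table (bystander), x along it
Not all that is in view belongs to the job. What is shaped like the part that bears tube_center but pink or purple is not meant.

How it is judged:
On the way, in this order (a step that is already met when the one before it is completed fails the run):
1. the tube lies in the cradle, exit down, let go, the slug still wedged in it (distance between tube_exit and cradle_low below 0.009 m and distance between tube_mouth and cradle_high below 0.009 m and distance between slug and tube_exit below 0.038 m and contact force between the fingers and tube below 0.5 N), for 0.2 s.
2. the rod's tip is at least 40 mm down the seated tube, the slug still in its exit end (distance between tube_exit and cradle_low below 0.009 m and distance between tube_mouth and cradle_high below 0.009 m and distance between slug and tube_exit below 0.038 m and y of rod_tip in the frame of tube_center between -0.013 and 0.013 m and z of rod_tip in the frame of tube_center between -0.013 and 0.013 m and x of rod_tip in the frame of tube_center between -0.07 and 0.03 m), for 0.1 s.
At the end, for the whole second after the job is handed in: The slug lies at rest in the tray; the tube lies in the cradle, both ends within 9 mm of their seated places; the rod is in the tube with its handle within 12 mm of the mouth (tip at least 8 mm out of the exit) (distance between tube_exit and cradle_low below 0.009 m and distance between tube_mouth and cradle_high below 0.009 m and y of rod_handle in the frame of tube_center between -0.013 and 0.013 m and z of rod_handle in the frame of tube_center between -0.013 and 0.013 m and x of rod_tip in the frame of tube_center below -0.078 m and x of slug in the frame of cradle between -0.13 and 0.03 m and y of slug in the frame of cradle between -0.06 and 0.06 m and height (world z) of slug below 0.035 m and linear speed of slug below 0.1 m/s); the robot touches nothing.
It fails at once if a bystander (bottle, bowl, motor, screwdriver) is moved more than 30 mm (distance of any of bottle_c, bowl, motor, screwdriver from where it was at the start of the episode above 0.03 m).
It fails at once if the slug falls onto the table outside the tray (height (world z) of slug below 0.013 m).
It also fails if it takes over 72 s, if anything falls off the work surface, if the arm or the gripper's body presses on something with over 40 N, if the wrist force passes 120 N, or if a joint passes its speed limit or range.

## Working session

There is one attempt and no reset: what is moved stays moved. The work goes in short steps, each a Python script; the robot and the scene stay as the last script left them, time stands still between calls to the robot, and variables do not carry over. Pictures are saved under pics/ and viewed, and the job is handed in when it is done.

```bash
ls; mkdir -p pics; python3 - <<'E'
from cell import env,kin,camera,calibration,job
import cv2,numpy as np
for n in("scene","top","wrist"):
    c=calibration(n);p,d=camera(n);cv2.imwrite(f"pics/{n}0.png",p);np.save(f"{n}_d0.npy",d);print(n,{k:np.round(v,4).tolist() for k,v in c.items()})
s=env.get_state();print({k:np.round(v,3).tolist() for k,v in s.items()},env.nose_length)
E
```

```text
pics
scene {'fx': 447.8014, 'fy': 447.8014, 'cx': 324.008, 'cy': 202.9574, 'rvec': [1.5371, 2.3085, -0.6492], 'tvec': [0.1849, -0.3045, 1.7751]}
top {'fx': 371.9415, 'fy': 371.9415, 'cx': 315.8577, 'cy': 200.2821, 'rvec': [2.1807, -2.1705, 0.0401], 'tvec': [0.0098, 0.4747, 1.1256]}
wrist {'fx': 309.7069, 'fy': 309.7069, 'cx': 318.4075, 'cy': 199.9447, 'rvec': [-2.4326, 1.5748, 0.2244], 'tvec': [-0.6744, -0.0366, 0.3782]}
{'time': 0.15, 'qpos': [1.042, 0.478, 0.022, 1.556, -0.012, 1.109, -0.083], 'joint_velocities': [-0.0, -0.003, 0.002, -0.002, -0.001, -0.0, -0.0], 'joint_torque': [0.003, -59.692, 1.611, -28.149, 0.013, 0.007, -0.0], 'tcp_pos': [0.276, -0.616, 0.303], 'orientation': [-0.001, 0.978, 0.209, -0.0], 'force': [-0.371, 0.528, -0.571], 'torque': [-0.047, 0.032, -0.017], 'opening': 0.085} 0.0726
```

View pics/scene0.png

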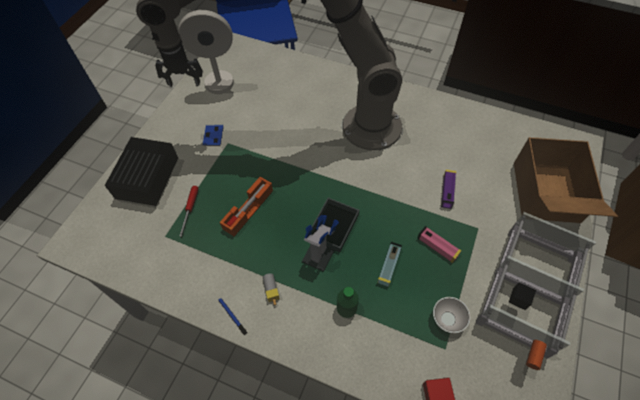

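View pics/top0.png

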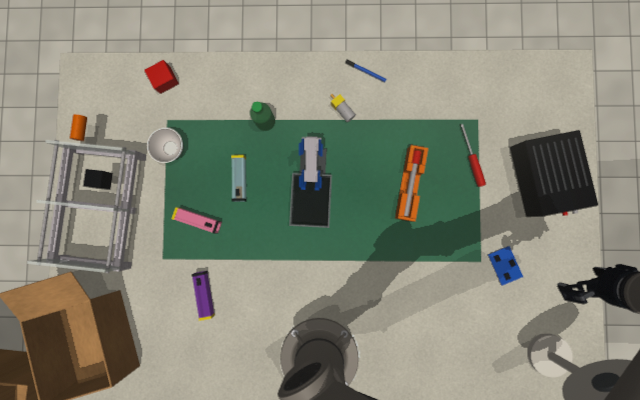

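View pics/wrist0.png

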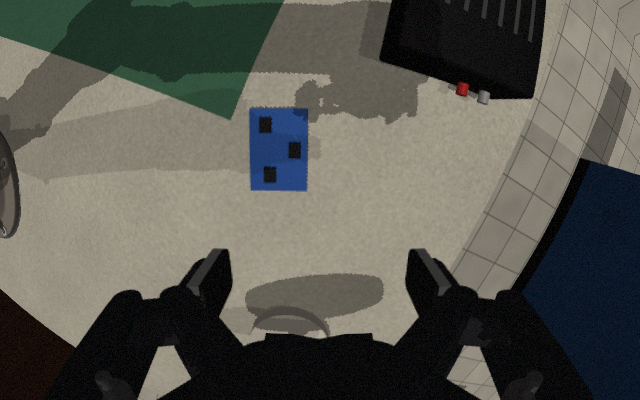

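```bash
cat > h.py <<'E'
import cv2,numpy as np
from scipy.spatial.transform import Rotation as R
def ray(c,uv,fish=False):
    uv=np.atleast_2d(np.asarray(uv,float))
    a=(uv[:,0]-c['cx'])/c['fx'];b=(uv[:,1]-c['cy'])/c['fy']
    if fish:
        r=np.hypot(a,b);k=np.where(r>1e-9,np.sin(r)/np.maximum(r,1e-9),1);d=np.stack([a*k,b*k,np.cos(r)],1)
    else: d=np.stack([a,b,np.ones_like(a)],1)
    M=R.from_rotvec(np.ravel(c['rvec'])).as_matrix();t=np.ravel(c['tvec'])
    return -M.T@t, d@M
def plane(c,uv,z,fish=False):
    o,d=ray(c,uv,fish); return o+d*((z-o[2])/d[:,2])[:,None]
def pts(c,d,uv):  # depth points, pinhole
    uv=np.atleast_2d(uv).astype(int);z=d[uv[:,1],uv[:,0]]
    o,r=ray(c,uv); return o+r*z[:,None]
def proj(c,P,fish=False):
    M=R.from_rotvec(np.ravel(c['rvec'])).as_matrix();q=np.atleast_2d(P)@M.T+np.ravel(c['tvec'])
    if fish:
        rr=np.hypot(q[:,0],q[:,1]);th=np.arctan2(rr,q[:,2]);k=th/np.maximum(rr,1e-9);a,b=q[:,0]*k,q[:,1]*k
    else: a,b=q[:,0]/q[:,2],q[:,1]/q[:,2]
    return np.stack([a*c['fx']+c['cx'],b*c['fy']+c['cy']],1)
def quat(Rm):
    q=R.from_matrix(Rm).as_quat();return [q[3],q[0],q[1],q[2]]
def frame(z,y):
    z=np.array(z,float);z/=np.linalg.norm(z);y=np.array(y,float);y-=z*(y@z);y/=np.linalg.norm(y)
    return np.stack([np.cross(y,z),y,z],1)
E
python3 - <<'E'
import cv2
p=cv2.imread('pics/top0.png')
a=cv2.resize(p[140:240,210:345],None,fx=5.9,fy=5.9,interpolation=cv2.INTER_NEAREST);cv2.imwrite('pics/c1.png',a)
a=cv2.resize(p[135:235,370:500],None,fx=5.9,fy=5.9,interpolation=cv2.INTER_NEAREST);cv2.imwrite('pics/c2.png',a)
p=cv2.imread('pics/scene0.png')
a=cv2.resize(p[190:290,290:420],None,fx=5.9,fy=5.9,interpolation=cv2.INTER_NEAREST);cv2.imwrite('pics/c3.png',a)
E
```

```text
(no output)
```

View pics/c1.png

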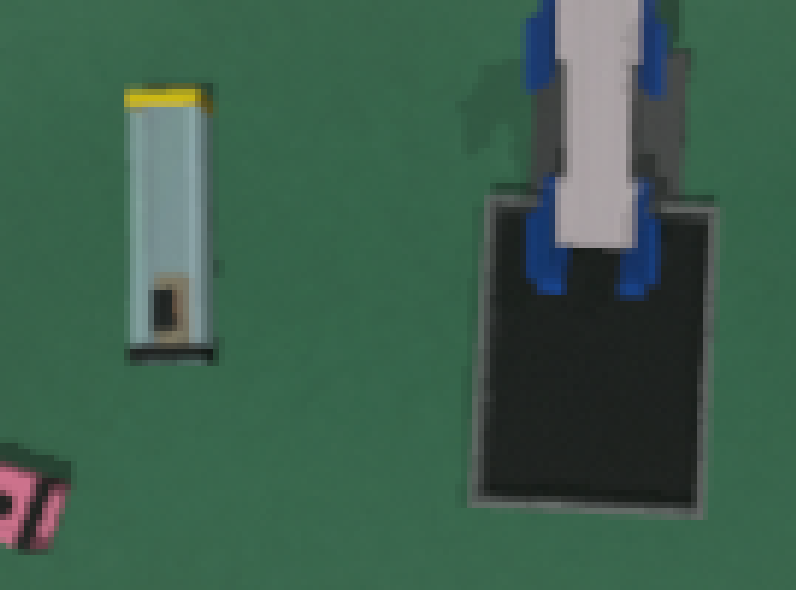

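View pics/c2.png

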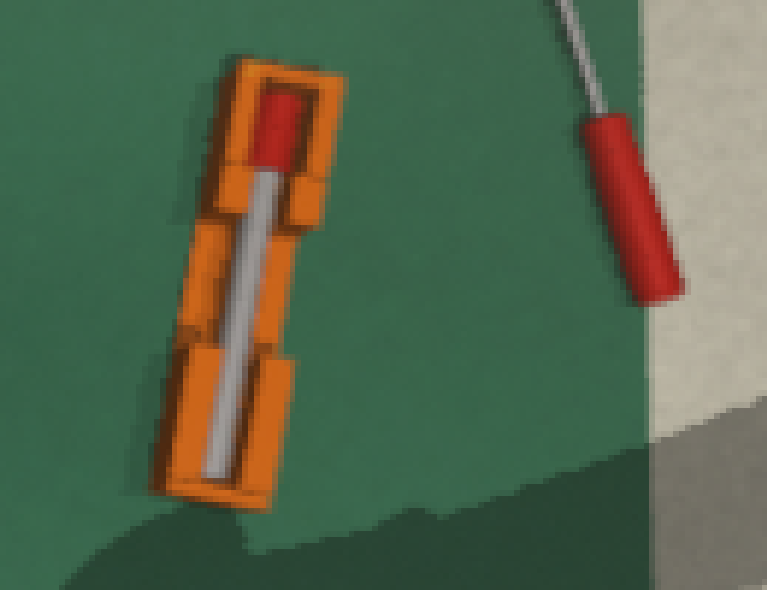

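View pics/c3.png

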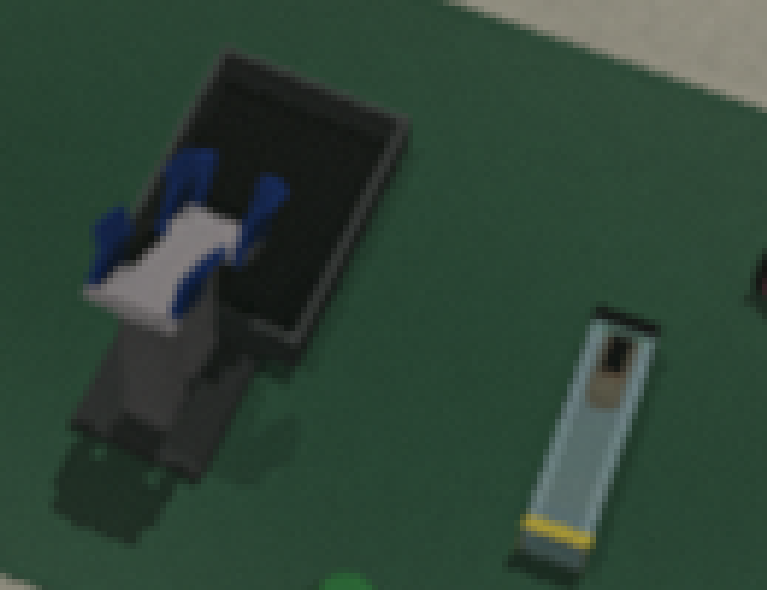

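The crops show: the clear tube at top px (238,178), yellow mouth up-image, black clip and brass slug near the exit. Lookalikes are the pink one at (197,219) and the purple one at (203,295); I choose the clear one. The cradle (~(311,160)) rises away from the robot, and the rod is in the orange block (~(412,183)) with its handle far.

```bash
python3 - <<'E'
from h import *
from cell import calibration
c=calibration("top");p=cv2.imread('pics/top0.png')
hsv=cv2.cvtColor(p,cv2.COLOR_BGR2HSV)
def comp(lo,hi,box):
    m=cv2.inRange(hsv,np.array(lo),np.array(hi));k=np.zeros_like(m);x0,x1,y0,y1=box;k[y0:y1,x0:x1]=m[y0:y1,x0:x1];return k
def rect(m,z):
    v,u=np.nonzero(m);P=plane(c,np.stack([u,v],1),z)[:,:2].astype(np.float32);r=cv2.minAreaRect(P);return len(u),r
f=1/5.9
def C(x,y,b): return [b[0]+x*f-.5,b[1]+y*f-.5]
b=(210,140)
print("tube top corners",plane(c,[C(125,88,b),C(203,88,b),C(128,358,b),C(213,358,b)],.036).round(4))
print("clip",plane(c,[C(163,308,b)],.041).round(4))
print("tray rim corners",plane(c,[C(490,200,b),C(716,210,b),C(704,514,b),C(472,503,b)],.035).round(4))
print("tray rect",rect(comp((0,0,10),(180,120,60),(285,335,172,232)),.02))
b=(370,135)
print("block corners",plane(c,[C(240,60,b),C(344,75,b),C(270,510,b),C(160,492,b)],.05).round(4))
print("tip/handle",plane(c,[C(217,475,b),C(284,95,b)],.038).round(4))
print("orange",rect(comp((5,150,120),(18,255,255),(395,435,140,230)),.05))
# lip of ramp floor grey: depth
d=np.load('top_d0.npy')
for u,v in [(310,150),(310,160),(310,170),(310,178),(311,181)]: print(u,v,pts(c,d,[[u,v]]).round(4))
E
```

```text
tube top corners [[0.6127 0.2725 0.036 ]
 [0.6127 0.2319 0.036 ]
 [0.4726 0.2681 0.036 ]
 [0.4728 0.2242 0.036 ]]
clip [[0.498  0.2493 0.041 ]]
tray rim corners [[ 0.5548  0.0827  0.035 ]
 [ 0.5499 -0.0335  0.035 ]
 [ 0.3944 -0.0278  0.035 ]
 [ 0.3993  0.0904  0.035 ]]
tray rect (1528, ((0.4815495014190674, 0.028766795992851257), (0.11024022847414017, 0.16264253854751587), 87.37139892578125))
block corners [[ 0.6396 -0.2694  0.05  ]
 [ 0.632  -0.3215  0.05  ]
 [ 0.4126 -0.2819  0.05  ]
 [ 0.4213 -0.2274  0.05  ]]
tip/handle [[ 0.4302 -0.2583  0.038 ]
 [ 0.6242 -0.2942  0.038 ]]
orange (819, ((0.5268135070800781, -0.27182093262672424), (0.06056779995560646, 0.22316396236419678), 79.52281951904297))
310 150 [[0.6037 0.0251 0.1486]]
310 160 [[0.5791 0.0257 0.1316]]
310 170 [[0.5541 0.0264 0.1114]]
310 178 [[0.5342 0.0273 0.0882]]
311 181 [[0.5258 0.0244 0.0861]]
```

```bash
cat >> h.py <<'E'
def down(yaw): # tool down, tool x roughly along world yaw... jaws (y) across
    x=np.array([np.cos(yaw),np.sin(yaw),0]);return frame([0,0,-1],np.cross([0,0,-1],x))
E
python3 - <<'E'
from h import *
from cell import env,kin,camera,calibration
import json
# IK checks
yaw=np.radians(-2.7);cx=np.array([np.cos(yaw),np.sin(yaw),0]);O=np.array([.5245,.0257,0])
s=np.cos(np.radians(40))*cx+np.array([0,0,np.sin(np.radians(40))]);n=-np.sin(np.radians(40))*cx+np.array([0,0,np.cos(np.radians(40))])
for sgn in(1,-1):
    Rm=frame(-n,sgn*np.cross(n,s))
    for g in(70,160,215,290):
      for h in(0,60):
        P=O+[0,0,.085]+n*(.018+.054+h/1000)+s*g/1000
        q=kin.inverse_kinematics(P,quat(Rm));print(sgn,g,h,None if q is None else np.round(q,2))
    Rd=down(0 if sgn>0 else np.pi);print(sgn,Rd[:,1],[np.round(kin.inverse_kinematics(p,quat(Rd)),2) for p in ([.54,.25,.1],[.53,-.27,.1])])
env.reach([.50,.03,.42],quat(down(0))) if False else None
E
```

```text
1 70 0 [-0.2   0.3  -0.07  2.39  2.37  0.31 -1.05]
1 70 60 [ 0.78  0.33 -1.17  2.38  1.76  0.51 -0.34]
1 160 0 [ 0.41  0.35 -0.72  2.17  1.61  0.38 -0.14]
1 160 60 [ 0.78  0.3  -1.13  2.2   1.39  0.46  0.09]
1 215 0 [ 0.39  0.34 -0.68  2.06  1.31  0.37  0.18]
1 215 60 [ 0.54  0.23 -0.83  2.09  1.06  0.39  0.4 ]
1 290 0 [ 0.36  0.36 -0.64  1.89  0.99  0.42  0.54]
1 290 60 [ 0.32  0.23 -0.57  1.93  0.72  0.43  0.75]
1 [ 0. -1.  0.] [array([-0.25,  0.64, -0.38,  1.87,  0.35,  0.7 , -2.41]), array([ 0.38,  0.61, -0.02,  1.89,  0.01,  0.64, -1.22])]
-1 70 0 [-0.1   0.3  -0.18  2.38  2.29  0.33  2.18]
-1 70 60 [-0.12  0.14 -0.18  2.43  1.95  0.26  2.49]
-1 160 0 [-0.05  0.27 -0.18  2.2   1.64  0.21  2.89]
-1 160 60 [-0.26  0.12  0.02  2.25  1.12  0.2  -2.9 ]
-1 215 0 [-0.21  0.27  0.03  2.1   0.99  0.17 -2.74]
-1 215 60 [ 0.23  0.18 -0.48  2.1   0.92  0.31 -2.64]
-1 290 0 [-0.24  0.29  0.09  1.93  0.43  0.26 -2.16]
-1 290 60 [ 0.36  0.23 -0.62  1.92  0.75  0.44 -2.41]
-1 [1.2246468e-16 1.0000000e+00 0.0000000e+00] [array([-0.06,  0.7 , -0.65,  1.86,  0.59,  0.78,  0.55]), array([ 0.78,  0.67, -0.55,  1.86,  0.5 ,  0.75,  1.52])]
```

```bash
python3 - <<'E'
from h import *
from cell import env,kin,camera,calibration
c=calibration("wrist");s=env.get_state();o,_=ray(c,[[318,200]],True);_,z=ray(c,[[318.4,199.9]],True)
q=s['orientation'];Rt=R.from_quat([q[1],q[2],q[3],q[0]]).as_matrix()
print("cam in tool",Rt.T@(o-s['tcp_pos']),"axis",Rt.T@z[0])
c2=calibration("top")
print("bottle",plane(c2,[[258,107]],.15))
for yaw in(0,np.pi):
  for p in([.5,.03,.42],[.48,.03,.42],[.55,.03,.38]):
    q=kin.inverse_kinematics(p,quat(down(yaw)));print(yaw,p,None if q is None else np.round(q,2))
env.goto_joints([0,.3,0,1.75,0,1.09,-1.5]);s=env.get_state();print(s['tcp_pos'],s['orientation'],s['time'])
E
```

```text
cam in tool [ 7.03063317e-02  8.76688796e-05 -6.96290359e-02] axis [-2.77210688e-01  5.26865019e-04  9.60809012e-01]
bottle [[0.7234136  0.16954088 0.15      ]]
0 [0.5, 0.03, 0.42] [ 0.29  0.13 -0.52  1.78  0.07  1.25 -1.82]
0 [0.48, 0.03, 0.42] [ 0.31  0.09 -0.54  1.82  0.05  1.25 -1.81]
0 [0.55, 0.03, 0.38] [ 0.2   0.24 -0.44  1.74  0.11  1.19 -1.84]
3.141592653589793 [0.5, 0.03, 0.42] [ 0.57  0.17 -0.85  1.76  0.14  1.27  1.26]
3.141592653589793 [0.48, 0.03, 0.42] [ 0.6   0.13 -0.86  1.8   0.1   1.26  1.29]
3.141592653589793 [0.55, 0.03, 0.38] [ 0.49  0.3  -0.81  1.72  0.23  1.22  1.2 ]
[ 0.57975123 -0.0634769   0.33235814] [2.53750366e-04 9.99403491e-01 3.45257042e-02 7.57317110e-04] 2.4083
```

```bash
python3 - <<'E'
from h import *
from cell import env,kin,camera,calibration
import json
c=calibration("wrist");p,d=camera("wrist");cv2.imwrite("pics/w1.png",p);json.dump({k:np.ravel(v).tolist() if np.ndim(v) else float(v) for k,v in c.items()},open('w1.json','w'));np.save('w1d.npy',d)
yaw=np.radians(-2.7);cx=np.array([np.cos(yaw),np.sin(yaw),0]);O=np.array([.5245,.0257,0]);Z=np.array([0,0,1.])
r=np.radians;s=np.cos(r(40))*cx+Z*np.sin(r(40));n=-np.sin(r(40))*cx+np.cos(r(40))*Z
lat=np.cross(n,s)
for tilt in(40,30,25,20,15):
  tz=np.sin(r(tilt))*cx-np.cos(r(tilt))*Z
  Rm=frame(tz,np.cross(tz,cx))
  for g in(70,160,215,290):
    P=O+[0,0,.085]+n*.02-tz*.054+s*g/1000
    for h in (0,.1):
      q=kin.inverse_kinematics(P+n*h,quat(Rm));print(tilt,g,h,None if q is None else np.round(q,2))
E
```

```text
40 70 0 [-0.64  0.32  0.44  2.42  2.88  0.24  1.54]
40 70 0.1 None
40 160 0 [-0.05  0.27 -0.18  2.2   1.62  0.21  2.91]
40 160 0.1 [-0.02  0.04 -0.23  2.26  0.87  0.26 -2.66]
40 215 0 [-0.21  0.26  0.03  2.1   0.98  0.17 -2.73]
40 215 0.1 [-0.08  0.06 -0.15  2.14  0.61  0.32 -2.37]
40 290 0 [-0.31  0.29  0.17  1.93  0.34  0.25 -2.08]
40 290 0.1 [-0.15  0.1  -0.04  1.97  0.4   0.42 -2.12]
30 70 0 [-0.17  0.28 -0.07  2.28  1.13  0.17 -2.93]
30 70 0.1 [-0.03  0.04 -0.25  2.33  0.57  0.32 -2.4 ]
30 160 0 [-0.3   0.27  0.13  2.1   0.3   0.27 -2.07]
30 160 0.1 [-0.15  0.06 -0.08  2.14  0.33  0.45 -2.1 ]
30 215 0 [-0.24  0.29  0.08  1.98  0.23  0.37 -1.97]
30 215 0.1 [-0.16  0.09 -0.04  2.02  0.25  0.53 -2.  ]
30 290 0 [-0.19  0.33  0.05  1.8   0.16  0.51 -1.88]
30 290 0.1 [-0.16  0.15 -0.01  1.84  0.19  0.65 -1.91]
25 70 0 [-0.33  0.29  0.14  2.23  0.33  0.21 -2.13]
25 70 0.1 [-0.14  0.05 -0.12  2.28  0.34  0.41 -2.16]
25 160 0 [-0.23  0.29  0.06  2.04  0.2   0.4  -1.96]
25 160 0.1 [-0.16  0.09 -0.05  2.08  0.21  0.56 -1.99]
25 215 0 [-0.19  0.31  0.04  1.91  0.15  0.5  -1.89]
25 215 0.1 [
[... 310 characters left out ...]
20 160 0.1 [-0.16  0.12 -0.04  2.02  0.14  0.67 -1.91]
20 215 0 [-0.17  0.34  0.02  1.84  0.1   0.62 -1.84]
20 215 0.1 [-0.16  0.16 -0.02  1.89  0.12  0.76 -1.87]
20 290 0 [-0.15  0.38  0.02  1.65  0.08  0.76 -1.8 ]
20 290 0.1 [-0.15  0.22 -0.01  1.7   0.09  0.88 -1.82]
15 70 0 [-0.2   0.32  0.01  2.1   0.12  0.46 -1.91]
15 70 0.1 [-0.17  0.11 -0.06  2.17  0.13  0.62 -1.94]
15 160 0 [-0.16  0.34  0.01  1.9   0.08  0.64 -1.83]
15 160 0.1 [-0.16  0.15 -0.03  1.96  0.09  0.77 -1.86]
15 215 0 [-0.15  0.37  0.01  1.77  0.07  0.74 -1.8 ]
15 215 0.1 [-0.15  0.19 -0.02  1.83  0.08  0.87 -1.83]
15 290 0 [-0.13  0.42  0.01  1.58  0.05  0.88 -1.77]
15 290 0.1 [-0.14  0.26 -0.    1.63  0.06  0.99 -1.79]
```

View pics/w1.png

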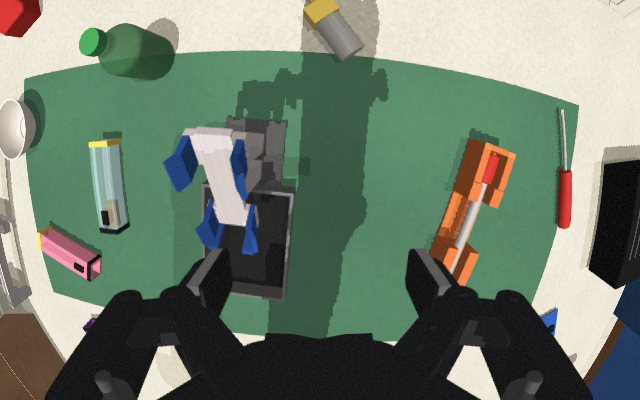

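```bash
cat >> h.py <<'E'
import json
def shot(name):
    from cell import camera,calibration
    c=calibration("wrist");p,d=camera("wrist");cv2.imwrite(f"pics/{name}.png",p);np.save(f"{name}_d.npy",d)
    json.dump({k:(np.ravel(v).tolist() if np.ndim(v) else float(v)) for k,v in c.items()},open(f'{name}.json','w'))
def load(name): return json.load(open(f'{name}.json')),cv2.imread(f'pics/{name}.png'),np.load(f'{name}_d.npy')
def cloud(c,d):
    v,u=np.mgrid[0:d.shape[0],0:d.shape[1]];o,r=ray(c,np.stack([u.ravel(),v.ravel()],1).astype(float),True)
    M=R.from_rotvec(c['rvec']).as_matrix();cz=(r@M.T)[:,2]
    return (o+r*(d.ravel()/cz)[:,None]).reshape(d.shape+(3,))
E
python3 - <<'E'
from h import *
from cell import env,kin
env.reach([.52,.026,.40],quat(down(0)));env.dwell(.2);shot('wc')
env.reach([.49,.245,.30],quat(down(0)));env.dwell(.2);shot('wt')
print(env.get_state()['time'],env.get_state()['qpos'])
E
```

```text
4.4917 [-0.41147937  0.2816318  -0.19723284  1.85481292  0.06495051  1.01030297
 -2.2087383 ]
```

View pics/wc.png

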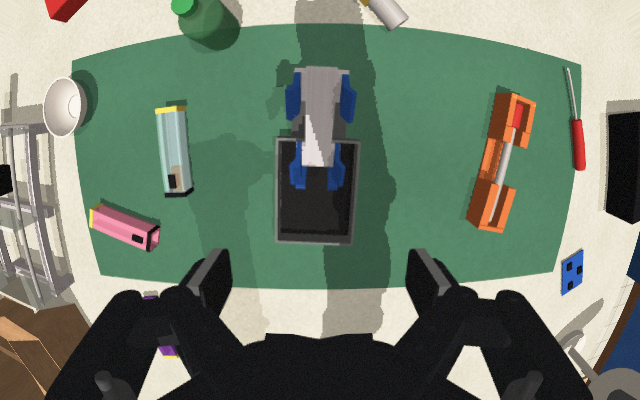

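View pics/wt.png

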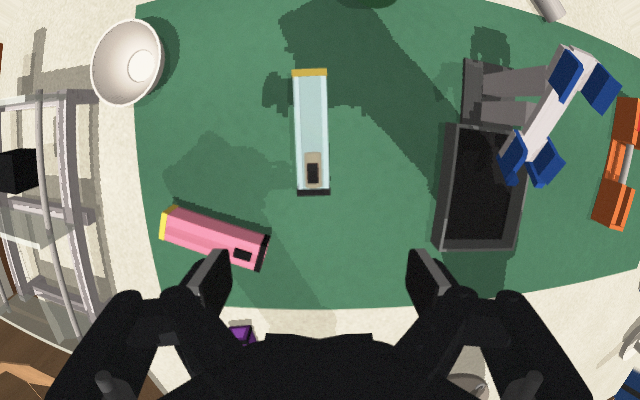

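```bash
python3 - <<'E'
from h import *
a=load('wt');cv2.imwrite('pics/d1.png',cv2.resize(a[1][55:210,260:360],None,fx=3.8,fy=3.8,interpolation=cv2.INTER_NEAREST))
a=load('wc');cv2.imwrite('pics/d2.png',cv2.resize(a[1][55:255,260:380],None,fx=3,fy=3,interpolation=cv2.INTER_NEAREST))
a=load('wt');X=cloud(a[0],a[2]);
for v in(72,76,90,120,150,175,190,193,210): print(v,X[v,311].round(4))
c,p,d=load('wc');X=cloud(c,d)
hsv=cv2.cvtColor(p,cv2.COLOR_BGR2HSV)
# ramp floor: light grey within box
m=(hsv[...,1]<40)&(hsv[...,2]>110);m[:66]=0;m[168:]=0;m[:,:295]=0;m[:,350:]=0
m=cv2.erode(m.astype(np.uint8),np.ones((3,3)))>0
P=X[m&(d>0)];print(len(P))
C=P.mean(0);keep=np.ones(len(P),bool)
for _ in range(5):
    C=P[keep].mean(0);_,S,V=np.linalg.svd(P[keep]-C);nn=V[2]*np.sign(V[2][2]);e=(P-C)@nn;keep=abs(e)<.004
print("floor n",nn.round(4),"slope",np.degrees(np.arccos(nn[2])),"yaw",np.degrees(np.arctan2(-nn[1],-nn[0])),"rms",e[keep].std(),C)
# blue
for nm,(y0,y1) in {'hi':(60,130),'lo':(135,195)}.items():
    b=cv2.inRange(hsv,np.array((100,100,40)),np.array((130,255,255)));b[:y0]=0;b[y1:]=0;b[:,:270]=0;b[:,370:]=0
    n,l,st,ce=cv2.connectedComponentsWithStats(b)
    for i in range(1,n):
        if st[i,4]>60: 
            Q=X[(l==i)&(d>0)];print(nm,st[i],ce[i].round(1),Q.mean(0).round(4),Q.min(0).round(4),Q.max(0).round(4))
E
```

```text
72 [0.6061 0.2509 0.0367]
76 [0.6018 0.2509 0.0358]
90 [0.5867 0.251  0.0344]
120 [0.5541 0.251  0.0371]
150 [0.5215 0.2512 0.0359]
175 [0.4952 0.2513 0.0427]
190 [0.4767 0.2516 0.0359]
193 [0.4733 0.2516 0.0361]
210 [0.4418 0.2527 0.    ]
3035
floor n [-0.641  0.03   0.767] slope 39.917658635170824 yaw -2.6753228669646543 rms 0.0008049938524767066 [0.58738263 0.02373741 0.1379272 ]
hi [285  72  16  49 570] [293.2  97.4] [0.6047 0.0473 0.1801] [5.827e-01 4.130e-02 2.000e-04] [0.6433 0.0727 0.1974]
hi [340  74  17  50 585] [347.   99.8] [ 0.6025 -0.0023  0.1782] [ 0.575  -0.0322 -0.0015] [0.6403 0.0038 0.1971]
lo [288 141  19  49 543] [297.5 169.9] [0.5216 0.0495 0.1017] [0.4738 0.0395 0.004 ] [0.5569 0.0704 0.1316]
lo [327 143  19  48 562] [335.9 171.3] [0.52   0.0034 0.1039] [ 0.472  -0.0161  0.004 ] [0.5545 0.014  0.1319]
```

View pics/d1.png

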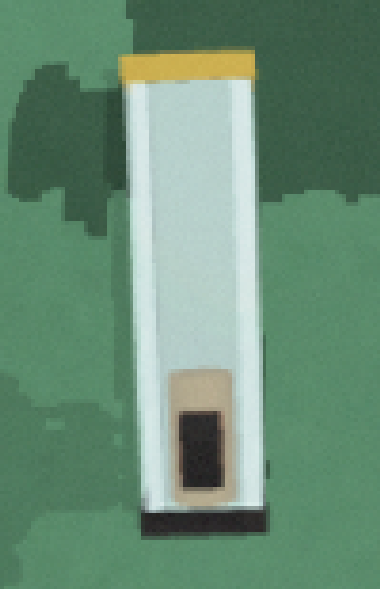

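View pics/d2.png

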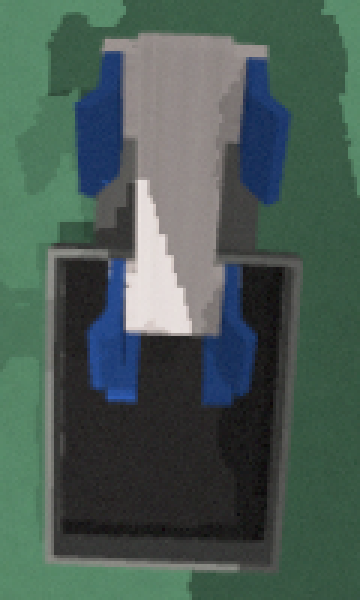

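```bash
python3 - <<'E'
from h import *
c,p,d=load('wc');X=cloud(c,d);hsv=cv2.cvtColor(p,cv2.COLOR_BGR2HSV)
yaw=np.radians(-2.65);Rz=np.array([[np.cos(yaw),np.sin(yaw)],[-np.sin(yaw),np.cos(yaw)]])
m=(hsv[...,1]<40)&(hsv[...,2]>75);m[:60]=0;m[175:]=0;m[:,:290]=0;m[:,355:]=0
# ray-cast pixels onto floor plane
nn=np.array([-.641,.03,.767]);C=np.array([.58738,.02374,.13793])
v,u=np.nonzero(m);o,r=ray(c,np.stack([u,v],1).astype(float),True);t=((C-o)@nn)/(r@nn);P=o+r*t[:,None]
near=np.linalg.norm(X[v,u]-P,axis=1)<.006;P=P[near];vv=v[near]
L=P[:,:2]@Rz.T
for y in range(66,170,6):
    k=vv==y
    if k.sum()>3: print(y,P[k,2].mean().round(4),L[k,0].mean().round(4),L[k,1].min().round(4),L[k,1].max().round(4),"mid",((L[k,1].min()+L[k,1].max())/2).round(4))
print("z range",P[:,2].min(),P[:,2].max(), "Lx",L[:,0].min(),L[:,0].max())
# blue cheeks points in cradle frame
b=cv2.inRange(hsv,np.array((100,100,40)),np.array((130,255,255)));b[:60]=0;b[205:]=0;b[:,:270]=0;b[:,370:]=0
b=cv2.erode(b,np.ones((3,3)))
Q=X[(b>0)&(d>0)];Q=Q[Q[:,2]>.07];Lq=Q[:,:2]@Rz.T;h=(Q-C)@nn
s=((Lq[:,0]-(C[:2]@Rz.T)[0])*np.cos(np.radians(40))+(Q[:,2]-C[2])*np.sin(np.radians(40)))
for s0 in np.arange(-.08,.08,.01):
  for h0 in(.004,.012,.020,.026):
    k=(abs(s-s0)<.005)&(abs(h-h0)<.004);a=Lq[k,1]
    l=a[a>.05];q=a[a<.05]
    if len(l)>2 and len(q)>2: print(round(s0,3),h0,len(l),len(q),"in",l.min().round(4),q.max().round(4),"med",np.median(l).round(4),np.median(q).round(4),"mid",((np.median(l)+np.median(q))/2).round(4))
E
```

```text
72 0.1734 0.628 0.0256 0.0695 mid 0.0476
78 0.1688 0.6225 0.0316 0.0695 mid 0.0506
84 0.1642 0.617 0.032 0.0696 mid 0.0508
90 0.1595 0.6115 0.0314 0.0696 mid 0.0505
96 0.1547 0.6057 0.0318 0.0696 mid 0.0507
102 0.1498 0.5999 0.0311 0.0645 mid 0.0478
108 0.1446 0.5936 0.0367 0.0645 mid 0.0506
114 0.1393 0.5873 0.0361 0.0644 mid 0.0503
120 0.1339 0.5808 0.0366 0.0644 mid 0.0505
126 0.1282 0.5741 0.036 0.0643 mid 0.0502
132 0.1224 0.5671 0.0365 0.0643 mid 0.0504
138 0.1163 0.5598 0.0359 0.0642 mid 0.0501
144 0.1099 0.5522 0.0364 0.0677 mid 0.0521
150 0.1035 0.5445 0.0311 0.0689 mid 0.05
156 0.0966 0.5363 0.0315 0.069 mid 0.0502
162 0.0895 0.5277 0.0319 0.069 mid 0.0505
z range 0.08502496636062501 0.17667572560012862 Lx 0.5224277437904354 0.631957875244655
-0.08 0.004 14 18 in 0.0649 0.0363 med 0.0674 0.0338 mid 0.0506
-0.08 0.012 27 28 in 0.0644 0.0363 med 0.0673 0.0338 mid 0.0505
-0.08 0.02 36 40 in 0.0644 0.0363 med 0.0689 0.0319 mid 0.0504
-0.08 0.026 65 70 in 0.0649 0.0362 med 0.0712 0.0289 mid 0.0501
-0.07 0.02 18 14 in 0.07 0.0313 med 0.0713 0.0296 mid 0.0504
-0.07 0.026 29 37 in 
[... 456 characters left out ...]
714 0.0289 mid 0.0502
0.02 0.026 22 21 in 0.0709 0.03 med 0.0744 0.0272 mid 0.0508
0.03 0.02 20 27 in 0.0701 0.0309 med 0.0713 0.0296 mid 0.0505
0.03 0.026 53 57 in 0.0708 0.0303 med 0.0736 0.0269 mid 0.0502
0.04 0.02 32 32 in 0.07 0.0314 med 0.0709 0.0297 mid 0.0503
0.04 0.026 60 64 in 0.0708 0.0306 med 0.0741 0.0267 mid 0.0504
0.05 0.004 16 12 in 0.0709 0.0303 med 0.0728 0.028 mid 0.0504
0.05 0.012 19 23 in 0.0706 0.0306 med 0.073 0.0278 mid 0.0504
0.05 0.02 47 54 in 0.0701 0.0313 med 0.0717 0.0293 mid 0.0505
0.05 0.026 84 85 in 0.0706 0.0306 med 0.0747 0.0264 mid 0.0506
0.06 0.012 3 5 in 0.0713 0.0306 med 0.072 0.0297 mid 0.0509
0.06 0.026 3 3 in 0.0723 0.0283 med 0.0724 0.0249 mid 0.0486
```

```bash
cat >> h.py <<'E'
r_=np.radians;Z=np.array([0,0,1.])
YC=r_(-2.65);CX=np.array([np.cos(YC),np.sin(YC),0]);O=np.array([.5238,.0262,0])
S=np.cos(r_(40))*CX+np.sin(r_(40))*Z;N=-np.sin(r_(40))*CX+np.cos(r_(40))*Z
F0=O+.085*Z
def tilt(yaw,t): # tool z tilted forward by t deg in direction yaw, tool x ~ forward, y=-lateral
    x=np.array([np.cos(yaw),np.sin(yaw),0]);tz=np.sin(r_(t))*x-np.cos(r_(t))*Z
    return frame(tz,np.cross(tz,x))
def tcp(grasp,Rm): return np.asarray(grasp)-.054*Rm[:,2]
E
python3 - <<'E'
from h import *
from cell import env,kin
c,_,_=load('wt')
f=1/3.8
K=lambda x,y:[260+x*f-.5,55+y*f-.5]
A=plane(c,[K(120,54),K(256,52),K(142,534),K(268,534)],.036,True);print(A.round(4))
m=(A[0]+A[1])/2;e=(A[2]+A[3])/2;t=m-e;yt=np.arctan2(t[1],t[0]);cen=(m+e)/2;print(cen,np.degrees(yt),np.linalg.norm(t))
cen[2]=.024
Rm=tilt(yt,-20);P=tcp(cen,Rm)
print(P,kin.inverse_kinematics(P,quat(Rm)),kin.inverse_kinematics(P+.12*Z,quat(Rm)))
np.save('tube.npy',np.r_[cen,yt])
Rc=tilt(YC,20);G=F0+S*.072+N*.024
for h in(.0,.12):print(kin.inverse_kinematics(tcp(G+N*h,Rc),quat(Rc)))
print(env.get_state()['opening'])
E
```

```text
[[0.6102 0.272  0.036 ]
 [0.6104 0.2341 0.036 ]
 [0.471  0.2675 0.036 ]
 [0.4709 0.2303 0.036 ]]
[0.5406232  0.25097486 0.036     ] 1.7114161713176346 0.13938432428011943
[0.55908405 0.25152645 0.0747434 ] [-0.34681143  0.78902805 -0.17300975  1.63528451 -0.03435304  1.03989349
 -2.0076208 ] [-0.34700322  0.6365735  -0.17241602  1.59460363 -0.05739249  1.2306054
 -2.01548777]
[-0.17180881  0.29343976 -0.03242392  2.16354837  0.26956022  0.35724444
 -2.055584  ]
[-0.19955051  0.02143753 -0.05039935  2.23002809  0.18999729  0.56328427
 -2.01090215]
0.08491276795909737
```

```bash
python3 - <<'E'
from h import *
from cell import env,kin
a=np.load('tube.npy');Rm=tilt(a[3],-20);P=tcp(a[:3],Rm)
env.reach(P+.10*Z,quat(Rm));env.movel(P,velocity=.12,stop_force=15)
print(env.get_state()['tcp_pos']-P)
env.grip(.03,60);print(env.get_state()['opening'])
env.movel(P+.16*Z,velocity=.15);env.dwell(.1);shot('wg');s=env.get_state();print(s['opening'],s['time'],s['force'])
E
```

```text
[0.0004851  0.00030499 0.00079477]
0.03542796683758413
0.03522134760331518 7.95 [-0.54360103  0.92231641 -2.24826998]
```

View pics/wg.png

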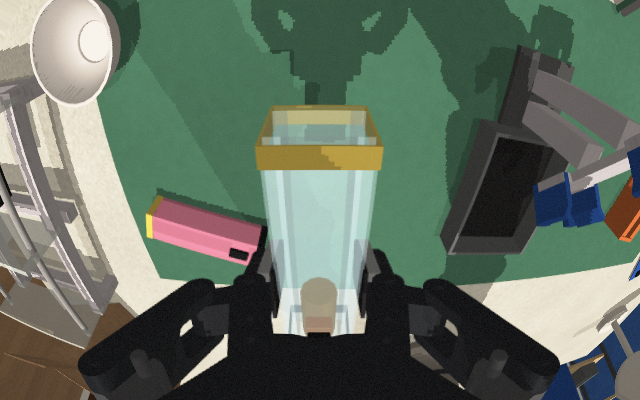

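```bash
python3 - <<'E'
from h import *
from cell import env
c,p,d=load('wg');X=cloud(c,d);s=env.get_state();q=s['orientation'];Rt=R.from_quat([q[1],q[2],q[3],q[0]]).as_matrix()
t=r_(20) # tube axis in tool frame
a=np.load('tube.npy');tx=Rt.T@np.array([np.cos(a[3]),np.sin(a[3]),0]);tz=Rt.T@Z
for v in(148,152,158,165,180,200,230):
    row=[]
    for u in(290,318,345):
        Q=Rt.T@(X[v,u]-s['tcp_pos'])-[0,0,.054];row.append((round(Q@tx,4),round(Q[1],4),round(Q@tz,4)))
    print(v,row)
E
```

```text
148 [(np.float64(0.068), np.float64(-0.0081), np.float64(0.0105)), (np.float64(0.0682), np.float64(0.0001), np.float64(0.011)), (np.float64(0.0687), np.float64(0.0079), np.float64(0.0119))]
152 [(np.float64(0.0668), np.float64(-0.0081), np.float64(0.0108)), (np.float64(0.0667), np.float64(0.0001), np.float64(0.0106)), (np.float64(0.0676), np.float64(0.0079), np.float64(0.0123))]
158 [(np.float64(0.0649), np.float64(-0.0082), np.float64(0.0109)), (np.float64(0.0656), np.float64(0.0001), np.float64(0.0123)), (np.float64(0.0653), np.float64(0.008), np.float64(0.0116))]
165 [(np.float64(0.0628), np.float64(-0.0082), np.float64(0.0115)), (np.float64(0.0626), np.float64(0.0001), np.float64(0.0112)), (np.float64(0.063), np.float64(0.0081), np.float64(0.0118))]
180 [(np.float64(0.0571), np.float64(-0.0086), np.float64(0.0108)), (np.float64(0.0565), np.float64(0.0001), np.float64(0.01)), (np.float64(0.057), np.float64(0.0085), np.float64(0.0108))]
200 [(np.float64(0.0491), np.float64(-0.009), np.float64(0.0104)), (np.float64(0.0499), np.float64(0.0001), np.float64(0.0116)), (np.float64(0.0499), np.float64(0.0088), np.float64(0.0115))]
230 [(np.float64(0.0366), np.float64(-0.0097), np.float64(0.0111)), (np.float64(0.0362), np.float64(0.0001), np.float64(0.0106)), (np.float64(0.036), np.float64(0.0096), np.float64(0.0104))]
```

```bash
python3 - <<'E'
from h import *
from cell import env,kin
Rc=tilt(YC,20);G=F0+S*.0705+N*(.018+.0068);q=quat(Rc)
P=lambda ds,dn: tcp(G+S*ds+N*dn,Rc)
s=env.get_state()
env.movel(s['tcp_pos']+[-.02,0,.1],velocity=.2)
env.reach(P(.004,.09),q);print(env.get_state()['tcp_pos']-P(.004,.09))
print(env.movel(P(.004,.035),velocity=.1,stop_force=12))
env.dwell(.1);shot('wp')
s=env.get_state();print(s['time'],s['force'],s['qpos'].round(2))
E
```

```text
[ 6.55280200e-04  8.42016421e-04 -9.98451445e-05]
False
10.3833 [ 0.27915387 -0.28714895 -1.93922527] [-0.17  0.21 -0.05  2.18  0.24  0.42 -2.04]
```

View pics/wp.png

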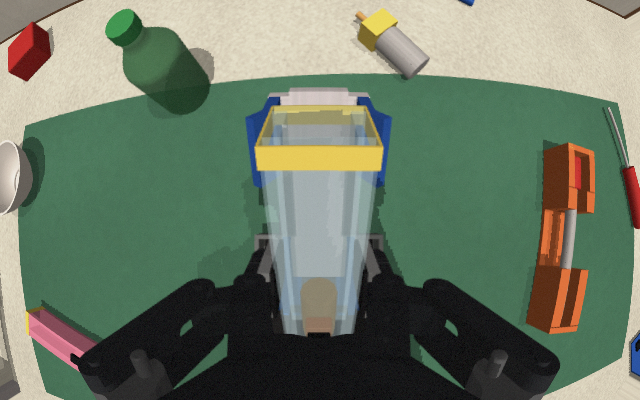

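The tube (mouth at ~(318,130)) is centred between the blue cheeks (246 and 391 px), so I can lower it.

```bash
python3 - <<'E'
from h import *
from cell import env,kin
Rc=tilt(YC,20);G=F0+S*.0705+N*(.018+.0068)
P=lambda ds,dn: tcp(G+S*ds+N*dn,Rc)
st=lambda:((env.get_state()['tcp_pos']-P(0,0))@np.c_[S,np.cross(N,S),N]*1e3).round(2)
print(env.movel(P(.004,-.003),velocity=.05,stop_force=8),st(),env.get_state()['force'].round(1))
s0=env.get_state()['tcp_pos']
print(env.movel(s0-S*.010,velocity=.03,stop_force=10),st(),env.get_state()['force'].round(1))
env.grip(.06);env.dwell(.3);shot('wq');print(env.get_state()['time'],st(),env.get_state()['force'].round(1))
E
```

```text
True [ 3.28 -0.06 -0.61] [-0.4  0.3  2.1]
True [ 2.02 -0.06 -0.57] [-1.4  0.9 -1.5]
11.9833 [ 1.83 -0.16 -0.38] [-0.5 -0.3 -0.4]
```

View pics/wq.png

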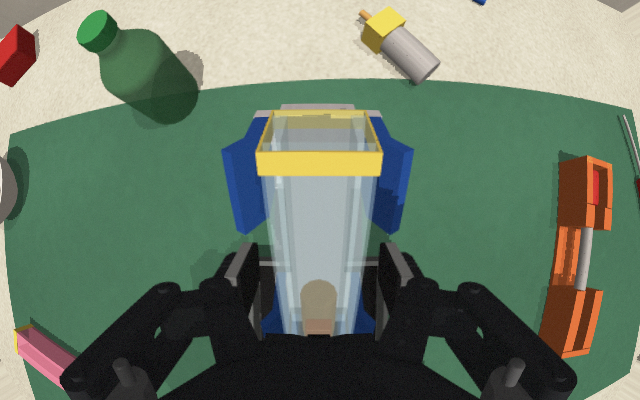

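```bash
python3 - <<'E'
from h import *
from cell import env
Rc=tilt(YC,20);s=env.get_state()
env.movel(s['tcp_pos']-.10*Rc[:,2],velocity=.15);env.dwell(.1);shot('wr')
c,p,d=load('wr');X=cloud(c,d);W=np.c_[S,np.cross(N,S),N]
hsv=cv2.cvtColor(p,cv2.COLOR_BGR2HSV);m=cv2.inRange(hsv,np.array((20,100,100)),np.array((35,255,255)));m[:80]=0;m[:,:200]=0;m[:,440:]=0
m=cv2.erode(m,np.ones((3,3)))
Q=(X[(m>0)&(d>0)]-F0)@W
k=abs(Q[:,2]-.036)<.004;print(len(Q),k.sum(),Q[k].min(0),Q[k].max(0),Q[k].mean(0)); print(env.get_state()['time'])
E
```

```text
637 590 [ 0.13201238 -0.01846819  0.03480486] [0.13972437 0.01760862 0.03821139] [ 0.1358185  -0.00034804  0.03661407]
12.95
```

View pics/wr.png

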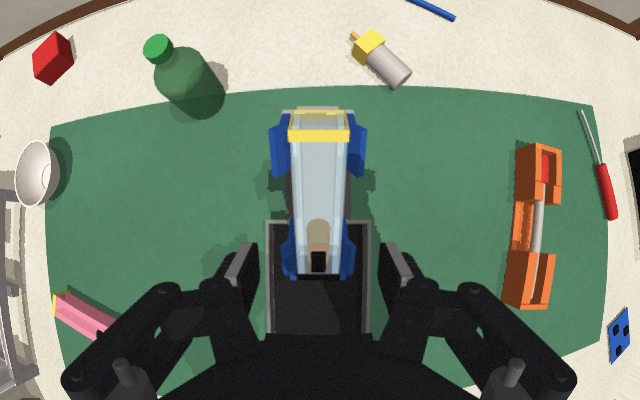

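The tube is seated: mouth edge 140 mm along the ramp, top 36.6 mm above the floor, lateral offset -0.3 mm. Next, the rod.

```bash
python3 - <<'E'
from h import *
from cell import env
env.movel(env.get_state()['tcp_pos']+[0,0,.08],velocity=.2)
env.reach([.48,-.272,.28],quat(down(r_(-10))));env.dwell(.15);shot('wb');print(env.get_state()['time'])
_,p,_=load('wb');cv2.imwrite('pics/d3.png',cv2.resize(p[50:250,240:400],None,fx=3,fy=3,interpolation=cv2.INTER_NEAREST))
E
```

```text
14.9
```

View pics/d3.png

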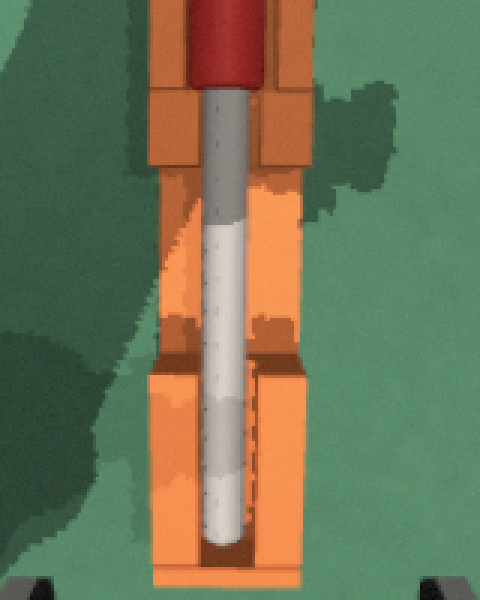

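```bash
python3 - <<'E'
from h import *
from cell import env,kin
c,p,d=load('wb');X=cloud(c,d)
K=lambda x,y:[240+x/3-.5,50+y/3-.5]
J=plane(c,[K(225,90)],.036,True)[0];T=plane(c,[K(224,545)],.034,True)[0]
print("junction",J,"tip",T,np.linalg.norm(J[:2]-T[:2]))
# depth ridge fit: shaft edges per row, ray onto z=.032
rows=[120,200,300,400,500];L=[(204,249),(203,248),(203,247),(202,246),(202,246)]
M=np.array([(plane(c,[K(l,y),K(rr,y)],.032,True)).mean(0) for y,(l,rr) in zip(rows,L)]);print(M.round(4))
dd=M[0]-M[-1];yr=np.arctan2(dd[1],dd[0]);print("yaw",np.degrees(yr))
u=np.array([np.cos(yr),np.sin(yr),0]);m=M.mean(0)
print("proj along",(J-m)@u,(T-m)@u)
ge=plane(c,[K(280,166),K(170,166),K(280,375),K(170,375)],.05,True);print("gap edges along",((ge-m)@u).round(4))
for y in(120,250,300,500):
  print(X[int(50+y/3),int(240+225/3)].round(4))
be=plane(c,[K(155,585),K(300,585)],.05,True);print("block end",((be-m)@u).round(4))
cj=(J-m)@u-.060;ct=(T-m)@u+.1;cen=m+u*(cj+ct)/2;cen[2]=.032;print("centre",cen,cj,ct)
np.save('rod.npy',np.r_[cen,yr])
E
```

```text
junction [ 0.58449461 -0.28464726  0.036     ] tip [ 0.42610146 -0.25648335  0.034     ] 0.16087758948329126
[[ 0.5747 -0.2834  0.032 ]
 [ 0.5477 -0.2784  0.032 ]
 [ 0.5138 -0.2723  0.032 ]
 [ 0.4791 -0.2658  0.032 ]
 [ 0.4426 -0.2594  0.032 ]]
yaw -10.308069460668996
proj along 0.07403294050066458 -0.0868434010848236
gap edges along [ 0.048   0.0478 -0.0203 -0.0206]
[ 0.5736 -0.2833  0.0396]
[ 0.531  -0.2759  0.0396]
[ 0.5139 -0.2729  0.0382]
[ 0.4452 -0.2609  0.0398]
block end [-0.096  -0.0955]
centre [ 0.52494927 -0.27428687  0.032     ] 0.014032940500664587 0.013156598915176412
```

```bash
python3 - <<'E'
from h import *
from cell import env,kin
a=np.load('rod.npy');yr=a[3];u=np.array([np.cos(yr),np.sin(yr),0]);Rm=tilt(yr,-10)
G=a[:3]+u*.016-.005*Rm[:,2];P=tcp(G,Rm);q=quat(Rm)
env.grip(.05);env.reach(P+.10*Z,q)
print(env.movel(P,velocity=.10,stop_force=6),(env.get_state()['tcp_pos']-P).round(4),env.get_state()['force'].round(1))
env.grip(.012,80);print(env.get_state()['opening'])
print(env.movel(P+.13*Z,velocity=.12));env.dwell(.15);shot('wx');s=env.get_state();print(s['opening'],s['time'])
p=load('wx')
c,p,d=p;X=cloud(c,d);Q=(X-s['tcp_pos'])@Rm-[0,0,.054]
th=r_(10);ax=Rm.T@u;up=Rm.T@Z;print(ax,up)
hsv=cv2.cvtColor(p,cv2.COLOR_BGR2HSV);m=(((hsv[...,0]<6)|(hsv[...,0]>174))&(hsv[...,1]>140)&(hsv[...,2]>60)).astype(np.uint8)
n,l,st,ce=cv2.connectedComponentsWithStats(m)
for i in range(1,n):
    if st[i,4]>150:
        q=Q[(l==i)&(d>0)];A=np.c_[q@ax,q[:,1],q@up];print(st[i],A.min(0).round(4),A.max(0).round(4),np.median(A,0).round(4))
E
```

```text
False [ 0.0005 -0.0003  0.0007] [-0.6  0.  -0.2]
0.013676501453177394
False
0.013832890999016283 18.6917
[ 9.84807753e-01 -1.98841054e-17 -1.73648178e-01] [-1.73648178e-01 -1.95944488e-18 -9.84807753e-01]
[ 493   56   44  100 2281] [ 0.0146  0.1594 -0.1672] [ 0.1105  0.2214 -0.1391] [ 0.0649  0.1858 -0.1437]
[ 284   78   70  112 7227] [ 0.0433 -0.0124 -0.1173] [0.0833 0.0256 0.0087] [0.0657 0.0003 0.0049]
```

View pics/wx.png

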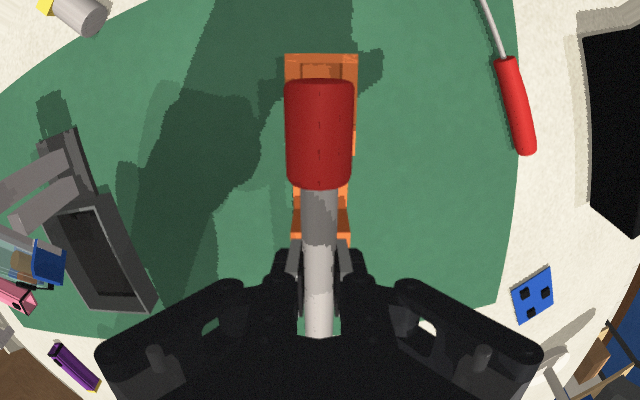

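```bash
python3 - <<'E'
from h import *
from cell import env,kin
s=env.get_state();a=np.load('rod.npy');yr=a[3];u=np.array([np.cos(yr),np.sin(yr),0]);Rm=tilt(yr,-10)
c,p,d=load('wx');X=cloud(c,d);Q=(X-s['tcp_pos'])@Rm-[0,0,.054];ax=Rm.T@u;up=Rm.T@Z
for rows,name in((range(95,185,8),'h'),(range(200,330,15),'s')):
  for v in rows:
    seg=Q[v,300:340];A=np.c_[seg@ax,seg[:,1],seg@up];A=A[abs(A[:,1])<.003];print(name,v,np.median(A,0).round(4),A[:,2].max().round(4))
q=quat(tilt(YC,30));Rc=tilt(YC,30)
for g in(140+116+50,140+116+15,140+20,):
  for nn in (0,.03):
    G=F0+S*g/1000+N*(.018+nn);print(g,nn,np.round(kin.inverse_kinematics(tcp(G-.005*Rc[:,2],Rc),q),2))
E
```

```text
h 95 [0.0787 0.     0.0066] 0.0073
h 103 [0.076  0.0001 0.0064] 0.1092
h 111 [ 0.0732 -0.0002  0.0061] 0.1092
h 119 [0.0705 0.     0.0064] 0.0073
h 127 [0.0677 0.     0.0064] 0.0074
h 135 [0.065  0.     0.0067] 0.0077
h 143 [0.062  0.0002 0.0063] 0.1092
h 151 [0.0592 0.     0.0063] 0.007
h 159 [0.0562 0.     0.0062] 0.0072
h 167 [0.0532 0.0001 0.0061] 0.1092
h 175 [0.0502 0.     0.0062] 0.0075
h 183 [0.0471 0.     0.0063] 0.0077
s 200 [0.0377 0.     0.001 ] 0.0028
s 215 [0.0311 0.     0.0012] 0.002
s 230 [0.0243 0.     0.0017] 0.0021
s 245 [0.0166 0.     0.0012] 0.0018
s 260 [0.0089 0.     0.0016] 0.0023
s 275 [0.     0.     0.0012] 0.0022
s 290 [-0.0088  0.0002  0.0017] 0.1092
s 305 [-0.0194  0.      0.0013] 0.002
s 320 [-0.0304  0.      0.0015] 0.0025
306 0 [-0.3   0.33  0.2   1.77  0.05  0.53 -1.78]
306 0.03 [-0.29  0.28  0.17  1.78  0.08  0.57 -1.81]
271 0 [-0.31  0.31  0.19  1.85  0.08  0.47 -1.82]
271 0.03 [-0.29  0.25  0.16  1.87  0.12  0.51 -1.86]
160 0 [-0.37  0.27  0.21  2.11  0.23  0.27 -2.  ]
160 0.03 [-0.3   0.2   0.12  2.12  0.31  0.32 -2.08]
```

```bash
cat >> h.py <<'E'
RC=tilt(YC,30)
LAT=np.cross(N,S)
def rodtcp(dep,dn=0,dl=0,along=.1163,off=.0066): # tcp for tip depth past mouth
    return tcp(F0+S*(.140-dep+along)+N*(.0183+off+dn)+LAT*(-.0003+dl),RC)
E
python3 - <<'E'
from h import *
from cell import env,kin,camera
q=quat(RC)
env.movel(env.get_state()['tcp_pos']+[0,0,.14],velocity=.2)
env.reach(rodtcp(-.05,.05),q);env.movel(rodtcp(-.02,0),velocity=.12);env.dwell(.15)
print((env.get_state()['tcp_pos']-rodtcp(-.02))@np.c_[S,LAT,N],env.get_state()['time'])
shot('wi')
p,d=camera("scene");cv2.imwrite('pics/si.png',cv2.resize(p[170:300,260:400],None,fx=4,fy=4,interpolation=cv2.INTER_CUBIC))
p,d=camera("top");cv2.imwrite('pics/ti.png',cv2.resize(p[80:220,250:380],None,fx=4,fy=4,interpolation=cv2.INTER_CUBIC))
E
```

```text
[ 1.28621380e-03 -9.72627846e-05  7.44534486e-04] 21.6083
```

View pics/si.png

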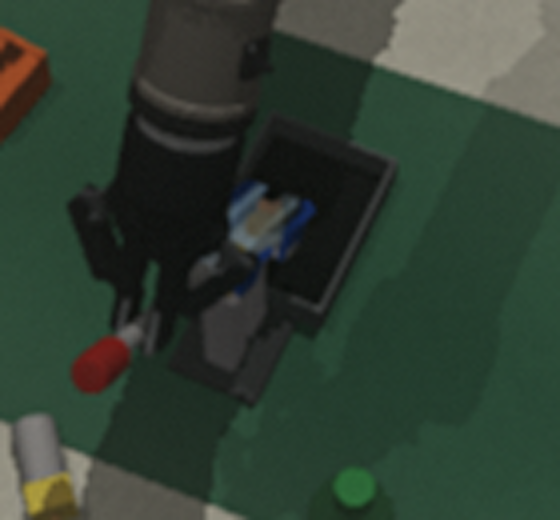

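View pics/ti.png

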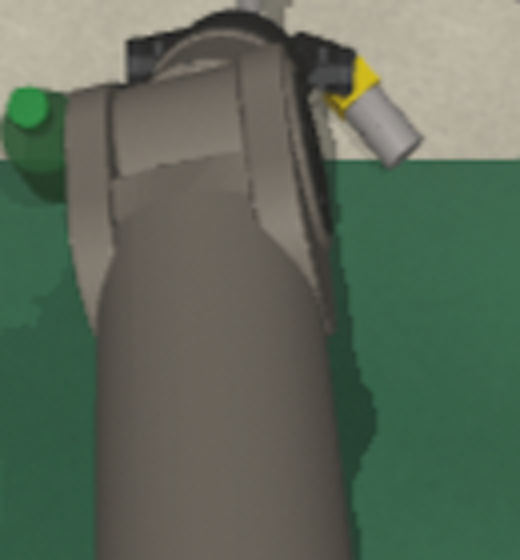

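View pics/wi.png

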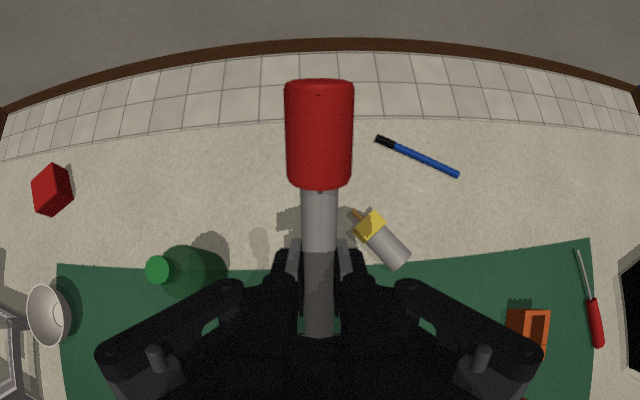

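```bash
python3 - <<'E'
from h import *
from cell import env,kin,camera
def rep(d): s=env.get_state();print(((s['tcp_pos']-rodtcp(d))@np.c_[S,LAT,N]*1e3).round(2),"F",(s['force']@np.c_[S,LAT,N]).round(1),round(s['time'],2))
for dep in(.03,.085):
    print(env.movel(rodtcp(dep),velocity=.06,stop_force=6));rep(dep)
env.dwell(.3);rep(.085)
p,d=camera("scene");cv2.imwrite('pics/sj.png',cv2.resize(p[170:300,260:400],None,fx=4,fy=4,interpolation=cv2.INTER_CUBIC))
E
```

```text
False
[0.64 0.07 0.06] F [-0.7 -0.2 -0.5] 22.74
False
[0.65 0.09 0.03] F [-0.9  0.2 -1.2] 23.81
[ 0.19 -0.03 -0.  ] F [ 0.1  0.  -0.6] 24.11
```

View pics/sj.png

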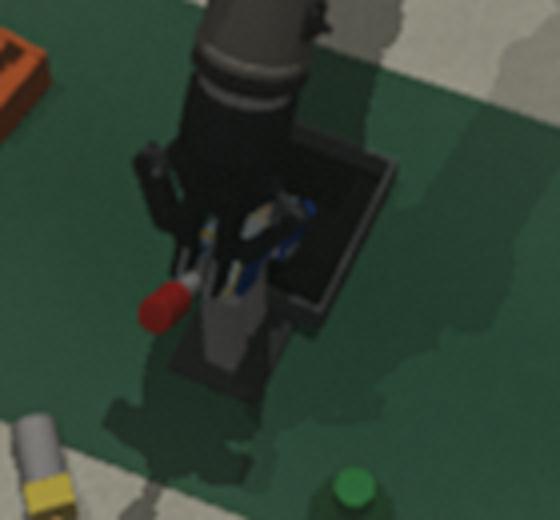

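```bash
python3 - <<'E'
from h import *
from cell import env,kin,camera
W=np.c_[S,LAT,N]
def rep(d,dn=0): s=env.get_state();print(((s['tcp_pos']-rodtcp(d,dn))@W*1e3).round(2),"F",(s['force']@W).round(1),round(s['opening'],4),round(s['time'],2))
print(env.movel(rodtcp(.101),velocity=.03,stop_force=22));rep(.101)
print(env.movel(env.get_state()['tcp_pos']-N*.0042,velocity=.03,stop_force=5));rep(.101)
env.grip(.045);env.dwell(.3)
env.movel(env.get_state()['tcp_pos']-RC[:,2]*.06,velocity=.15);env.dwell(.15);shot('wk');rep(.101)
E
```

```text
False
[1.64 0.33 0.17] F [ 5.8  0.8 -0.8] 0.0138 24.84
False
[ 1.83  0.4  -4.15] F [ 4.  -1.   1.4] 0.0138 25.13
[11.25  0.27 54.29] F [-0.3  0.3 -0.5] 0.0449 26.59
```

View pics/wk.png

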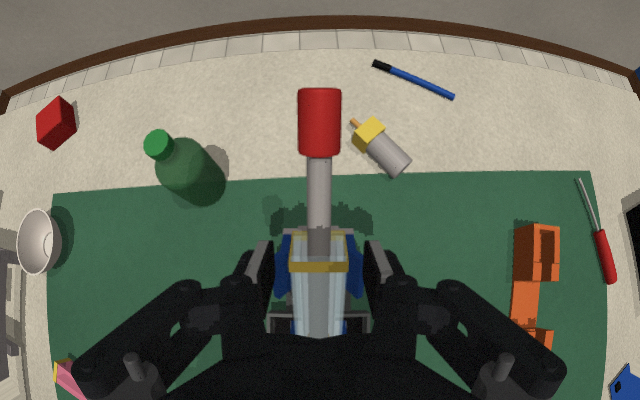

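Released; the rod projects from the mouth, with its handle at (320,122). I'll measure its lean from depth.

```bash
cat >> h.py <<'E'
def lean(name):
    c,p,d=load(name);X=cloud(c,d);W=np.c_[S,LAT,N]
    hsv=cv2.cvtColor(p,cv2.COLOR_BGR2HSV);m=(((hsv[...,0]<6)|(hsv[...,0]>174))&(hsv[...,1]>140)&(hsv[...,2]>40)).astype(np.uint8);m[:,:260]=0;m[:,380:]=0
    Q=(X-F0)@W;M=[]
    for v in np.nonzero(m.sum(1)>10)[0]:
        q=Q[v][(m[v]>0)&(d[v]>0)];q=q[(q[:,2]>-.05)&(q[:,0]>.1)]
        if len(q)<8: continue
        ce=(q[:,1].min()+q[:,1].max())/2; t=q[abs(q[:,1]-ce)<.004]; M.append([np.median(t[:,0]),ce,np.median(t[:,2])])
    M=np.array(M);k=slice(3,-3);M=M[k]
    pn=np.polyfit(M[:,0],M[:,2],1);pl=np.polyfit(M[:,0],M[:,1],1)
    print("handle s range",M[:,0].min().round(4),M[:,0].max().round(4),"pitch deg",np.degrees(np.arctan(pn[0])).round(2),"yaw deg",np.degrees(np.arctan(pl[0])).round(2))
    sm=M[:,0].mean();print("mid s",sm.round(4),"axis N",(np.polyval(pn,sm)-.013).round(4),"lat",np.polyval(pl,sm).round(4))
E
python3 - <<'E'
from h import *
lean('wk')
c,p,d=load('wk');Q=(cloud(c,d)-F0)@np.c_[S,LAT,N]
for v in range(95,235,8): print(v,Q[v,318:322].mean(0).round(4))
E
```

```text
handle s range 0.2037 0.2392 pitch deg -4.67 yaw deg -0.1
mid s 0.2217 axis N 0.0066 lat -0.0005
95 [ 0.2371 -0.0008  0.0191]
103 [ 0.2327 -0.0008  0.019 ]
111 [ 0.2282 -0.0008  0.0192]
119 [ 0.2237 -0.0008  0.0193]
127 [ 0.2192 -0.0008  0.0196]
135 [ 0.2148 -0.0008  0.0206]
143 [ 0.2102 -0.0008  0.0207]
151 [ 0.2056 -0.0008  0.0213]
159 [ 0.1991 -0.0009  0.0161]
167 [ 0.1944 -0.0009  0.0168]
175 [ 0.1894 -0.0009  0.0171]
183 [ 0.1847 -0.0009  0.0183]
191 [ 0.1793 -0.0009  0.018 ]
199 [ 0.1743 -0.0009  0.0187]
207 [ 0.1692 -0.0009  0.0194]
215 [ 0.1635 -0.0009  0.0193]
223 [ 0.1581 -0.001   0.02  ]
231 [ 0.1521 -0.001   0.0201]
```

```bash
python3 - <<'E'
from h import *
from cell import env,kin,camera
W=np.c_[S,LAT,N]
R1=tilt(YC,30-4.5)
H=F0+S*.2222+N*.0068+LAT*-.0006
P1=tcp(H-.004*R1[:,2],R1)
env.reach(P1-.05*R1[:,2],quat(R1));print(env.movel(P1,velocity=.1,stop_force=6))
env.grip(.022,100);s=env.get_state();print(s['opening'],(s['force']@W).round(1),((s['tcp_pos']-P1)@W*1e3).round(2))
H2=F0+S*.2222+N*.0180+LAT*-.0004
P2=tcp(H2-.004*RC[:,2],RC)
print(env.movel(P2,velocity=.03,rot=quat(RC),stop_force=15))
env.dwell(.2);s=env.get_state();print((s['force']@W).round(1),((s['tcp_pos']-P2)@W*1e3).round(2),s['time']);shot('wl')
E
```

```text
False
0.02368971059401017 [ 2.  -0.4  1.6] [0.62 0.06 0.47]
False
[ 4.5 -0.3 -0.3] [ 0.78 -0.02 -0.11] 28.75
```

View pics/wl.png

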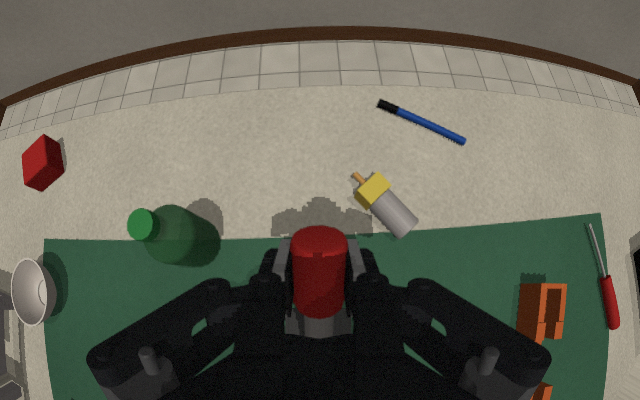

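```bash
python3 - <<'E'
from h import *
lean('wl')
from cell import kin
for s in(.20,.18,.162,.158):
    H=F0+S*s+N*.018;print(s,np.round(kin.inverse_kinematics(tcp(H-.004*RC[:,2],RC),quat(RC)),2))
E
```

```text
handle s range 0.205 0.2407 pitch deg -14.86 yaw deg -0.09
mid s 0.2282 axis N 0.0138 lat -0.0006
0.2 [-0.38  0.28  0.25  2.02  0.11  0.34 -1.87]
0.18 [-0.4   0.28  0.26  2.07  0.13  0.3  -1.9 ]
0.162 [-0.42  0.27  0.28  2.11  0.14  0.26 -1.92]
0.158 [-0.43  0.27  0.28  2.12  0.15  0.25 -1.93]
```

```bash
python3 - <<'E'
from h import *
c,p,d=load('wl');Q=(cloud(c,d)-F0)@np.c_[S,LAT,N]
M=[]
for v in range(228,316,5): M.append(np.r_[v,np.median(Q[v,315:324],0)]);print(M[-1].round(4))
M=np.array(M);k=(M[:,1]<.239)&(M[:,1]>.206);f=np.polyfit(M[k,1],M[k,3],1);print(np.degrees(np.arctan(f[0])),np.polyval(f,.222)-.013)
E
```

```text
[ 2.280e+02  2.403e-01 -9.000e-04  9.600e-03]
[ 2.330e+02  2.404e-01 -6.000e-04  1.410e-02]
[ 2.380e+02  2.403e-01 -8.000e-04  1.810e-02]
[ 2.430e+02  2.404e-01 -8.000e-04  2.220e-02]
[ 2.480e+02  2.401e-01 -8.000e-04  2.540e-02]
[ 2.530e+02  2.395e-01 -8.000e-04  2.810e-02]
[ 2.580e+02  2.377e-01 -8.000e-04  2.930e-02]
[ 2.630e+02  2.356e-01 -8.000e-04  2.980e-02]
[ 2.68e+02  2.33e-01 -8.00e-04  2.99e-02]
[ 2.730e+02  2.298e-01 -9.000e-04  2.930e-02]
[ 2.780e+02  2.275e-01 -9.000e-04  3.000e-02]
[ 2.830e+02  2.248e-01 -6.000e-04  3.010e-02]
[ 2.880e+02  2.217e-01 -9.000e-04  3.000e-02]
[ 2.930e+02  2.188e-01 -9.000e-04  3.010e-02]
[ 2.980e+02  2.158e-01 -9.000e-04  3.030e-02]
[ 3.030e+02  2.125e-01 -9.000e-04  3.020e-02]
[ 3.08e+02  2.09e-01 -9.00e-04  3.01e-02]
[ 3.130e+02  2.058e-01 -9.000e-04  3.030e-02]
-1.5064029357125617 0.016975216951258407
```

```bash
python3 - <<'E'
from h import *
from cell import env,kin,camera
W=np.c_[S,LAT,N];R3=tilt(YC,30.8);q=quat(R3)
P=lambda s:tcp(F0+S*s+N*.0189+LAT*-.0001-.004*R3[:,2],R3)
print(env.movel(P(.2222),velocity=.02,rot=q,stop_force=15))
def rep(x): s=env.get_state();print(x,((s['tcp_pos']-P(x))@W*1e3).round(2),"F",(s['force']@W).round(1),round(s['opening'],4),round(s['time'],2))
rep(.2222)
for x in(.205,.19,.175,.163):
    r=env.movel(P(x),velocity=.04,stop_force=28);print(r);rep(x)
    if r: break
E
```

```text
False
0.2222 [0.73 0.02 0.11] F [ 6.2 -1.1  1.1] 0.0235 29.05
False
0.205 [-0.09  0.19 -0.06] F [ 4.1 -0.6 -0. ] 0.0238 29.63
False
0.19 [-1.92 -0.2  -0.29] F [-2.   0.2 -1.2] 0.0237 30.16
False
0.175 [-0.42  0.02  0.  ] F [-1.1  0.  -1. ] 0.0235 30.68
False
0.163 [-0.26  0.02  0.02] F [-0.5  0.2 -1.9] 0.0236 31.13
```

```bash
python3 - <<'E'
from h import *
from cell import env,kin,camera
W=np.c_[S,LAT,N];R3=tilt(YC,30.8);q=quat(R3)
P=lambda s:tcp(F0+S*s+N*.0189+LAT*-.0001-.004*R3[:,2],R3)
print(env.movel(P(.154),velocity=.02,stop_force=10))
s=env.get_state();print(((s['tcp_pos']-P(.16))@W*1e3).round(2),"F",(s['force']@W).round(1),round(s['opening'],4))
env.grip(.05);env.dwell(.2);env.movel(s['tcp_pos']-R3[:,2]*.10,velocity=.15);env.dwell(.2);shot('wm')
Pn=env.get_state()['tcp_pos'];print(env.get_state()['time'])
E
```

```text
True
[2.   0.18 0.04] F [ 1.9 -0.4 -1.4] 0.0239
33.1167
```

View pics/wm.png

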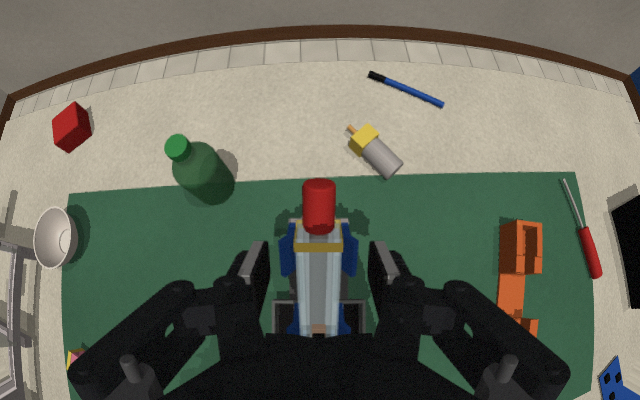

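The handle sits at the mouth (318,235). A brass patch near (318,328) needs a check: it could be the slug in the tube or in the tray below. I'll back off to see.

```bash
python3 - <<'E'
from h import *
from cell import env,kin,camera
c,p,d=load('wm');Q=(cloud(c,d)-F0)@np.c_[S,LAT,N]
for v in range(185,255,6): print(v,np.median(Q[v,315:322],0).round(4))
s=env.get_state()['tcp_pos'];env.movel(s+[0,0,.06],velocity=.2)
env.reach([.44,.03,.36],quat(down(YC)));env.dwell(.2);shot('wn')
p=load('wn')[1];cv2.imwrite('pics/wn2.png',cv2.resize(p[30:260,230:410],None,fx=2.6,fy=2.6,interpolation=cv2.INTER_CUBIC));print(env.get_state()['time'])
E
```

```text
185 [0.1797 0.0002 0.0194]
191 [1.778e-01 1.000e-04 2.600e-02]
197 [1.731e-01 1.000e-04 2.620e-02]
203 [1.684e-01 1.000e-04 2.660e-02]
209 [1.636e-01 1.000e-04 2.690e-02]
215 [1.583e-01 1.000e-04 2.650e-02]
221 [1.531e-01 1.000e-04 2.630e-02]
227 [1.481e-01 1.000e-04 2.680e-02]
233 [1.427e-01 1.000e-04 2.660e-02]
239 [1.40e-01 1.00e-04 3.11e-02]
245 [1.382e-01 1.000e-04 3.670e-02]
251 [1.326e-01 1.000e-04 3.670e-02]
34.4583
```

View pics/wn2.png

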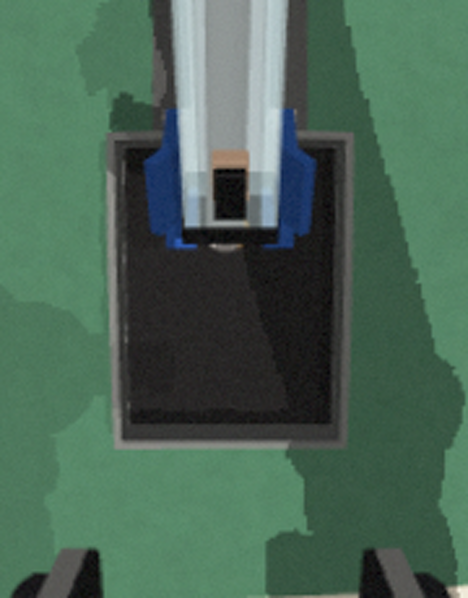

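```bash
python3 - <<'E'
from h import *
from cell import env,kin,camera
# oblique look from the robot side
R1=tilt(YC,20)
for p,t in (([.36,.03,.30],12),([.38,.03,.26],15),([.42,.03,.26],20),([.40,.2,.3],0)):
    print(p,t,kin.inverse_kinematics(p,quat(tilt(YC,t))))
env.reach([.45,.32,.35],quat(down(0)));env.dwell(.2);shot('wo')
p,d=camera("scene");cv2.imwrite('pics/so.png',cv2.resize(p[170:300,260:400],None,fx=4,fy=4,interpolation=cv2.INTER_CUBIC))
p,d=camera("top");cv2.imwrite('pics/to.png',cv2.resize(p[110:240,250:380],None,fx=4,fy=4,interpolation=cv2.INTER_CUBIC))
p=load('wo')[1];cv2.imwrite('pics/wo2.png',cv2.resize(p[30:280,380:580],None,fx=2.4,fy=2.4,interpolation=cv2.INTER_CUBIC));print(env.get_state()['time'])
E
```

```text
[0.36, 0.03, 0.3] 12 [-0.59751561 -0.18314804  0.25640392  2.35584927  0.178562    0.77612159
 -2.07365542]
[0.38, 0.03, 0.26] 15 [-0.58070329 -0.08890126  0.26556896  2.40167153  0.20693455  0.58956551
 -2.08889744]
[0.42, 0.03, 0.26] 20 [-0.56339108 -0.03524671  0.27208903  2.37563105  0.26610306  0.48334833
 -2.12324922]
[0.4, 0.2, 0.3] 0 [-0.76044651  0.09808059  0.1688308   2.08853033 -0.02013708  0.95646303
 -2.1978511 ]
35.925
```

View pics/so.png

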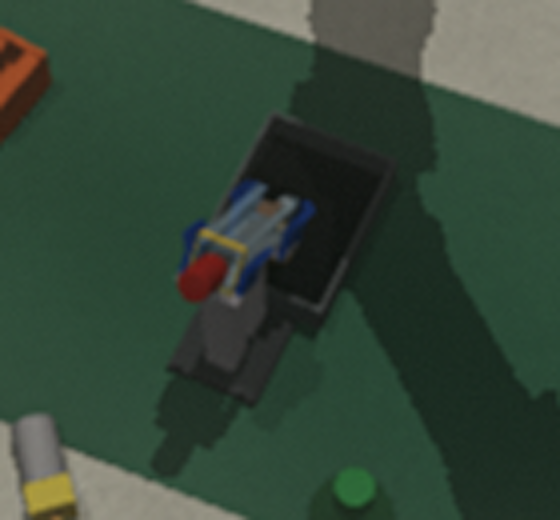

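View pics/to.png

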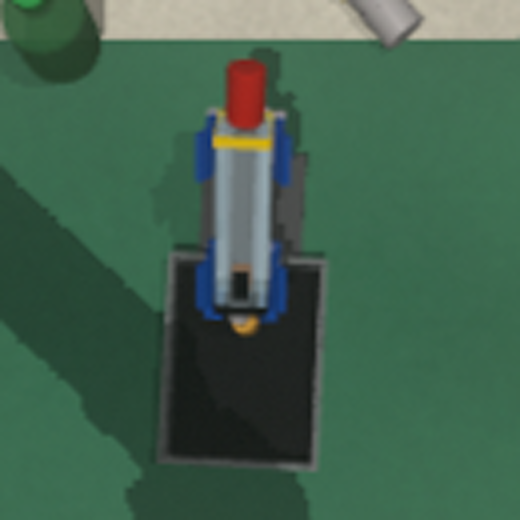

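View pics/wo2.png

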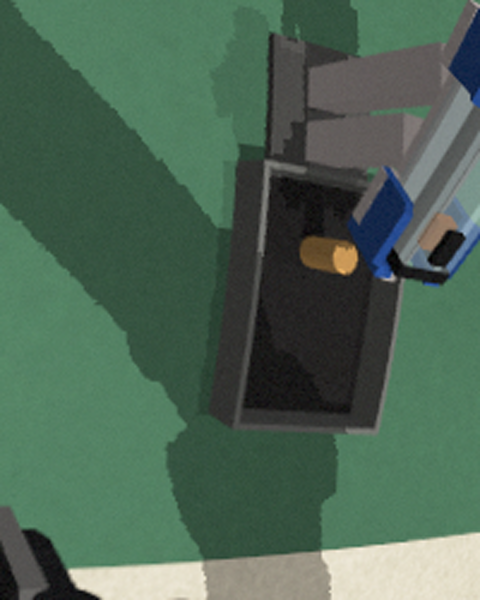

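```bash
python3 - <<'E'
from h import *
c,p,d=load('wo');X=cloud(c,d);hsv=cv2.cvtColor(p,cv2.COLOR_BGR2HSV)
m=cv2.inRange(hsv,np.array((10,110,70)),np.array((25,255,255)));m[:,:495]=0;m[:,535:]=0;m[:120]=0;m[160:]=0
P=X[(m>0)&(d>0)];print(len(P),P.min(0).round(3),P.max(0).round(3),np.median(P,0).round(3));L=np.median(P,0)-O;print("cradle xy",L@CX,L@np.array([-CX[1],CX[0],0]))
from cell import job;job.job_done()
E
```

```text
306 [ 0.492 -0.012  0.004] [0.515 0.038 0.046] [0.505 0.034 0.035]
cradle xy -0.01917310505097915 0.006852972416721931
the job is handed in; nothing more can be done
```

I handed the job in at about 36 s of the 72 s. My last checks showed every end condition met, but the job gives no verdict.

**What I did:** I laid the clear tube in the cradle, exit end down, and let go of it. I took the rod from its block and put it 85 mm into the tube without touching the slug. I then pushed it to 100 mm and let go, and it leaned about 4.5°. I gripped the handle, lined the rod up with the tube and pushed until it met resistance at the mouth.

**Last checks:**
- **Tube:** it is seated, with the mouth edge 140 mm along the ramp and its top about 36.7 mm above the ramp floor.
- **Rod:** the front of the handle is at the mouth, which puts the tip about 20 mm out of the exit. The rod lies low in the bore, about 5 mm below the tube's axis (the limit is 13 mm).
- **Slug:** it is in the tray, about 19 mm before and 7 mm to the left of the cradle origin. It appears to be standing on end, with its top at about 45 mm, so its centre should be near 25 mm, under the 35 mm limit. I did not measure its speed; it had been out of the tube for about 4 s.
- **Bystanders:** by eye, the bottle, bowl, motor and screwdriver have not moved. I did not measure them.
- **Robot:** the arm was well clear of everything.

**Checks that disagreed:** the view straight down the ramp did not show the slug and left a brass-coloured patch by the tube's clip, probably the spring pad. The side view then showed the slug clearly in the tray. One automatic reading of the rod's tilt after I regripped it (−15°) was wrong because it included the handle's end face. Measured again by hand, the tilt was about −1°.

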